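Work the tight test plug out of the pump housing

ROBOT

A 7-joint arm with a two-finger parallel gripper is mounted at the origin on a cart in front of the work surface, level with it; the furniture and walls round the work are solid. World frame = base frame: x ahead of the robot, y to its left, z up, the work surface at z = 0. Lengths are in m, angles in rad, forces in N, time in s.
With the tool pointing down it reaches from about 0.4 to 0.85 m from the base axis. Payload 10.4 kg.
Tool frame: the origin (TCP) lies at the centre of the arm's flange, where the gripper is bolted on; the fingertips stand 173 mm ahead of it and the grasp point (between the pads) lies 155 mm ahead of it; z points along the fingers, y is the line along which they close (so a half turn about z gives the same grasp; the last joint's range is limited). The gripper opens to 85 mm and grips with 20 to 120 N. Pads are 22 mm wide; open, the fingers measure 114 mm over their backs; the gripper's body (76 mm by 85 mm) begins 54 mm behind the grasp point. The pads swing forward as they close: fully open they stand 13 mm farther back than shut.
Start: joints at [-1.371, 0.332, -0.065, 1.46, 0.022, 1.35, -0.088], TCP at [0.138, 0.61, 0.405] pointing down, gripper open.
Joint ranges: [-2.6, 2.6], [-0.5, 2.12], [-1.47, 1.34], [0.16, 2.42], [-1.27, 4.41], [0.06, 2.06], [-2.6, 2.6]. Speed limits (rad/s): [2.22, 2.22, 2.79, 2.79, 3.14, 3.14, 3.14].

INTERFACE

Orientations are given as a unit quaternion [x, y, z, w].
In Python, from workcell import manip, viewer, finder gives the robot as it stands.
- The arm moves only by the tool arm_command, never from a script. Its argument "plan" is a list of rows, each an object with "dp": the shift along the tool's x, y, z in mm, a list of three; "spin": the turn about the tool's z in rad. A call has 1 to 5 rows; each row shifts and turns the commanded pose from where the row before left it, along the tool's axes as they then stand; what a row does not reach is not made up. A row lasts 1/10 s, in which the tool goes at most 50 mm and 8.59 degrees, less where a joint would pass 70% of its speed; a pose out of reach is approached as far as the arm can. A call is refused whole if a number of a shift passes 50 or a number of a turn 0.15, either way. A call with a gripper value outside its range is refused whole. "grip" is the closure, from -1 (fully open) to 1 (shut), set as the call begins (left out, the last holds). The fingers move at their own pace and stop on an object; "newtons" is the grip in N (left out, the last holds). Time passes only in rows, so rows that do not move let the fingers close. It gives the time, the measured TCP pose, the force, the opening and the grip force at its end, in the units of the state.
- manip.get_obs(): the state, without advancing time (a new reading comes with each control period).
- viewer.camera(name): name is "scene" or "top" or "wrist"; returns the picture (400x640x3 uint8, blue, green, red); there is no depth.
- viewer.camera_params(name): a dict with "vertical_fov" (degrees; the focal length in pixels is half the picture's height over the tangent of half this angle, whatever the lens; pixels are square), "cx", "cy" (the principal point, pixels), "R" (3x3) and "t" (3): a world point X has camera coordinates R X + t; the wrist camera has in their place "T_tool_cam" (4x4, takes a point from camera to tool coordinates, whose origin is the TCP and whose axes are the flange's). Camera axes: x right, y down, z forward; pixel columns grow to the right and rows downward; lengths in m; the calibration is good to about 2 mm. The wrist camera is an equidistant fisheye: a pixel r from the principal point sees the ray r / f radians off the axis. A picture is of the moment at which its call begins: read the wrist's pose just before it. camera_params takes no time and is no camera call.
- manip.hand_in(): hands the job in; it is judged then, once.
Trained networks look in the newest picture that a camera, given by its name, has taken for a name from the list of things; names that differ only in an ending like _2 or _b are one class to them, and where a whole thing is asked for, a point or a joint stands for the part that bears it (a point fixed in the world has none). Each returns a list of dicts, best first, with "score" (0 to 1); they miss things now and then, are a little off and sometimes report something else, mostly with a low value. They report only what shows in the picture. A call takes as long as a camera call. They do not tell look-alikes from the thing itself.
- finder.find_in(camera, thing): "position" ([x, y, z] in m, in world coordinates, good to about 4 mm: the middle of the surface that is visible of it).
The state is a dict: "clock": time; "joint_pos": joint angles; "joint_velocities": joint speeds; "tau": joint torques, N m; "position": TCP position; "ee_rot": TCP orientation; "ft_force": force on the tool from outside, world axes, zero at the start; "torque": the same for the moment, N m; "grip_width": opening from 0.0 (shut) to 1.0 (fully open); "grasp_force": force on a finger pad.
Only numpy, scipy, OpenCV 4.12 (cv2) and the standard library are available. Lean on these libraries where they do the work, as an engineer would, in place of code of your own. Each camera call takes 0.05 s, during which the arm holds its last target. There are 200 camera calls.

TASK

Push the yellow clip round to either side by a good 60 degrees so that it is well clear of the red-headed test plug, then break the plug's tight seal by rocking the plug in its bore about 30 degrees each way, first anticlockwise and then clockwise seen from above, pulling up a little as you turn, and draw it out without lifting the blue housing off the floor of its nest. Stand the plug upright on the green mat and let go, with the clip still swung clear. Do not push or knock over the oil bottle, spray can, grease tin or bearing round about.

Things in the scene. Friction and masses are not known exactly. Their poses are not given: they have to be found in the camera images.
- nest: Fixed dark steel locating plate, 172 (x) x 152 (y) x 8 mm, with aluminium stop blocks up to 30 mm high that hold the housing on all four sides with 1.5 mm play. Origin: centre of its underside, on the table; z up.
- housing: Blue pump housing block, 130 (x) x 110 (y) x 60 mm, 2.1 kg, not fastened: it rests in the nest, which stops it turning and sliding but not lifting. Origin: centre of its underside. Its bore is 38 mm wide, 50 mm deep, on its z axis; screw heads 4 mm high at the top corners; the clip's pivot is at x = -50 mm, y = 0 on its top.
- bore_mouth (a point): Centre of the bore's mouth, in the plane of the housing's top face, 68 mm above the table when the housing sits in its nest. Four hidden seal pads just inside grip the plug.
- plug_head (a point): Centre of the plug's red square head, 40 x 40 x 40 mm; flats face the plug's x and y, which start along the housing's x and y; z up along the plug. Plug: 90 mm tall, about 0.2 kg. Below the head: flange 60 mm across, 6 mm thick (resting on the housing when seated), then a 44 mm shank: upper 23 mm a black rubber land 34 mm across, lower 21 mm a loose pilot 31 mm across.
- plug_foot (a point): Centre of the plug's flat foot, 31 mm across, 70 mm below the head's centre. Pulled straight up, the seated plug resists with about 27 to 40 N and would lift the housing; while it is turning (up to 0.7 N m) and rising no more than about 6 mm per radian of turn, a much smaller pull does it. After 19 mm of rise the plug is loose, after 44 mm out.
- plug_mark (a point): White mark on the top of the plug's flange, 28 mm from the plug's axis along its x. At the start it points along the housing's x.
- clip (a joint): Swing (rad) of the yellow clip about its upright pivot, positive anticlockwise seen from above, -1.4 to 1.4. At 0 its short end points along the housing's +x, 2 mm above the flange, blocking the plug; well clear beyond 0.85 either way. Stays where left. Flat bar 13 mm wide, from 27 mm ahead of the pivot to 59 mm behind, its top 13 mm above the housing's top.
- clip_knob (a point): Black knob on the upright post at the clip's long end, on a 50 mm radius from the pivot (towards the housing's -x at clip angle 0). Post 10 mm across, 40 mm tall above the bar; knob 16 mm across, 12 mm tall; this point lies 6 mm below its top, 34 mm above the bar. About 2 N pushes it sideways.
- mat_top (a point): Centre of the top of the fixed green set-down mat, 110 x 110 x 4 mm, on the table; x and y run along its sides.
- mat: The same green mat; origin: centre of its underside.
- oil_bottle_mid (a point): Oil bottle with red spout, 54 mm across, 172 mm tall; point half-way up. Stands near the clip's knob, on one side or the other.
- rust_spray_mid (a point): Red spray can, 59 mm across, 198 mm tall; point half-way up. Stands close behind the housing.
- grease_tin_mid (a point): Green grease tin, 68 mm across, 71 mm tall; point half-way up.
- bearing_mid (a point): Tapered roller bearing, 50 mm across, 18 mm tall; point half-way up. Lies near the clip's knob, on the side away from the oil bottle.
Things that resemble listed ones, but are neither listed nor needed, are in the scene too. Leave any purple look-alike of the part that bears plug_head alone.

How it is judged:
On the way, in this order (a step that is already met when the one before it is completed fails the run):
1. the clip is swung clear with the plug still seated ((value of joint clip above 0.85 rad or value of joint clip below -0.85 rad) and z of plug_foot in the frame of housing below 0.019 m), for 0.1 s.
2. the plug is turned at least 0.3 rad anticlockwise while still in its bore (z of plug_foot in the frame of housing below 0.048 m and y of plug_mark in the frame of housing above 0.0083 m), for 0.05 s.
3. then turned at least 0.3 rad clockwise of its first position while still in its bore (z of plug_foot in the frame of housing below 0.048 m and y of plug_mark in the frame of housing below -0.0083 m), for 0.05 s.
4. the plug is drawn right out of the bore (z of plug_foot in the frame of housing above 0.062 m), for 0.1 s.
At the end, for the whole second after the job is handed in: The plug stands upright (within 0.1 rad) on the green mat, its foot centre within 42 mm of the mat's centre along each side; the clip is more than 0.85 rad from its middle position; the housing sits flat on the floor of its nest (within 3.5 mm) (x of plug_foot in the frame of mat between -0.042 and 0.042 m and y of plug_foot in the frame of mat between -0.042 and 0.042 m and z of plug_foot in the frame of mat below 0.008 m and angle between plug_head's own z axis and vertical below 0.1 rad and (value of joint clip above 0.85 rad or value of joint clip below -0.85 rad) and z of bore_mouth in the frame of nest below 0.0715 m and angle between housing's own z axis and vertical below 0.03 rad); the robot touches nothing.
It fails at once if the housing is lifted more than 8 mm in its nest or tipped (z of bore_mouth in the frame of nest above 0.076 m or angle between housing's own z axis and vertical above 0.12 rad).
It fails at once if the oil bottle is shoved more than 40 mm or tipped (distance of oil_bottle_mid from where it was at the start of the episode above 0.04 m or angle between oil_bottle_mid's own z axis and vertical above 0.4 rad).
It fails at once if the spray can is shoved more than 40 mm or tipped (distance of rust_spray_mid from where it was at the start of the episode above 0.04 m or angle between rust_spray_mid's own z axis and vertical above 0.4 rad).
It fails at once if the grease tin is shoved more than 40 mm or tipped (distance of grease_tin_mid from where it was at the start of the episode above 0.04 m or angle between grease_tin_mid's own z axis and vertical above 0.4 rad).
It fails at once if the bearing is shoved more than 40 mm or tipped (distance of bearing_mid from where it was at the start of the episode above 0.04 m or angle between bearing_mid's own z axis and vertical above 0.4 rad).
It also fails if it takes over 72 s, if anything falls off the work surface, if the arm or the gripper's body presses on something with over 40 N, if the wrist force passes 120 N, or if a joint passes its speed limit or range.

## Working session

There is one attempt and no reset: what is moved stays moved. The work goes in short steps, Python scripts to look and compute and a tool call to move; the robot and the scene stay as the last step left them, time stands still between calls to the robot, and variables do not carry over. Pictures are saved under pics/ and viewed, at most 13 in all, crops included, and the job is handed in when it is done.

Besides the shell and the picture viewer there is one more tool, called as name(argument=value, ...), one argument or row to a line, values as JSON. arm_command: Moves the arm, as the interface text tells. Its arguments: {"type":"object","properties":{"plan":{"type":"array","items":{"type":"object","properties":{"dp":{"type":"array","items":{"type":"number"}},"spin":{"type":"number"}}}},"grip":{"type":"number"},"newtons":{"type":"number"}},"required":["plan"]}

```bash
mkdir -p pics; ls; cat > h.py <<'E'
import numpy as np, cv2
from workcell import manip, viewer, finder
from scipy.spatial.transform import Rotation as Rn
def snap(c,n):
    im=viewer.camera(c); cv2.imwrite('pics/%s.png'%n,im); return im
def proj(c,X):
    p=viewer.camera_params(c); f=200/np.tan(np.radians(p['vertical_fov'])/2)
    q=np.array(p['R'])@np.array(X)+np.array(p['t']); return f*q[0]/q[2]+p['cx'],f*q[1]/q[2]+p['cy']
def unproj(c,u,v,z):
    p=viewer.camera_params(c); f=200/np.tan(np.radians(p['vertical_fov'])/2); R=np.array(p['R'])
    o=-R.T@np.array(p['t']); d=R.T@np.array([(u-p['cx'])/f,(v-p['cy'])/f,1]); return o+d*(z-o[2])/d[2]
E
python3 - <<'E'
from h import *
a=snap('scene','s0');b=snap('top','t0')
for c in ('top','scene'):
  for t in ['nest','housing','plug_head','plug_mark','clip_knob','mat_top','oil_bottle_mid','rust_spray_mid','grease_tin_mid','bearing_mid']:
    try:
      for d in finder.find_in(c,t)[:3]:
        print(c,t,round(d['score'],2),np.round(d['position'],3),np.round(proj(c,d['position'])))
    except Exception as e: print(c,t,e)
o=manip.get_obs();print(o['clock'],o['position'],o['ee_rot'],o['grip_width'])
E
```

```text
pics
top nest 0.6 [0.544 0.071 0.012] [301. 196.]
top housing 0.59 [0.56  0.088 0.069] [294. 185.]
top plug_head 0.77 [0.358 0.033 0.092] [312. 265.]
top plug_head 0.64 [0.569 0.088 0.116] [293. 177.]
top plug_mark 0.73 [0.569 0.09  0.113] [292. 177.]
top plug_mark 0.62 [0.354 0.032 0.091] [312. 267.]
top plug_mark 0.45 [0.454 0.167 0.018] [262. 228.]
top clip_knob 0.71 [0.684 0.084 0.153] [297. 127.]
top clip_knob 0.49 [0.512 0.078 0.082] [296. 203.]
top mat_top 0.66 [ 0.548 -0.286  0.003] [434. 202.]
top oil_bottle_mid 0.87 [ 0.472 -0.008  0.103] [330. 219.]
top rust_spray_mid 0.89 [0.685 0.082 0.154] [297. 127.]
top grease_tin_mid 0.64 [0.507 0.338 0.072] [193. 201.]
top bearing_mid 0.53 [0.455 0.166 0.022] [262. 227.]
scene nest 0.65 [0.564 0.033 0.012] [321. 222.]
scene plug_head 0.96 [0.354 0.015 0.061] [257. 232.]
scene plug_head 0.76 [0.566 0.07  0.099] [315. 192.]
scene plug_mark 0.94 [0.353 0.016 0.06 ] [257. 233.]
scene plug_mark 0.74 [0.569 0.073 0.095] [316. 192.]
scene mat_top 0.47 [ 0.586 -0.321  0.002] [397. 294.]
scene oil_bottle_mid 0.94 [ 0.467 -0.026  0.08 ] [300. 223.]
scene oil_bottle_mid 0.36 [0.572 0.049 0.07 ] [320. 203.]
scene rust_spray_mid 0.79 [0.683 0.072 0.106] [349. 180.]
scene rust_spray_mid 0.41 [0.451 0.163 0.009] [270. 212.]
scene grease_tin_mid 0.96 [0.501 0.327 0.046] [264. 176.]
scene bearing_mid 0.57 [0.454 0.162 0.012] [271. 211.]
1.1 [0.13809606 0.60955634 0.40474683] [ 1.11171125e-01  9.93801278e-01  3.65143467e-05 -4.77699203e-06] 1.000299398574074
```

```bash
python3 - <<'E'
from h import *
b=cv2.imread('pics/t0.png')
cv2.imwrite('pics/t0c.png',cv2.resize(b[110:290,180:480],None,fx=2.6,fy=2.6,interpolation=cv2.INTER_CUBIC))
E
```

```text
(no output)
```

View pics/t0c.png

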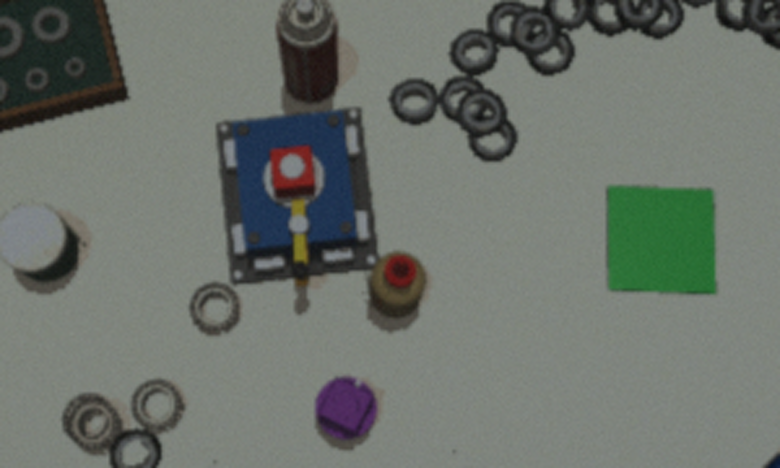

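View pics/s0.png

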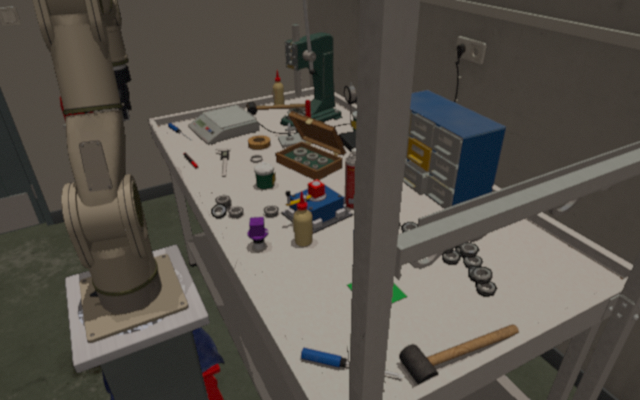

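The top crop shows the red head at full-picture pixel (293,176), on the blue housing. The purple look-alike is at (312,266). The knob is at (295,213), the oil bottle at (334,216) on its right and the bearing at (262,228) on its left. The mat is at (434,202). The only two candidates for the plug are red (293,176) and purple (312,266), and I choose the red one in the housing. I'll swing the knob left towards the low bearing, away from the bottle.

```bash
python3 - <<'E'
from h import *
P=[unproj('top',180+u/2.6,110+v/2.6,.008)[:2] for u,v in [(218,123),(358,110),(377,268),(237,282)]]
P=np.array(P);print(P.round(3),P.mean(0).round(3))
print(np.degrees(np.arctan2(*(P[0]-P[3])[::-1])),np.degrees(np.arctan2(*(P[1]-P[2])[::-1])),np.degrees(np.arctan2(*(P[0]-P[1])[::-1]))-90)
print('knob',unproj('top',180+300/2.6,110+268/2.6,.121),'head',unproj('top',180+292/2.6,110+158/2.6,.114))
print('mat',[unproj('top',180+u/2.6,110+v/2.6,.004)[:2].round(3) for u,v in [(607,186),(713,188),(716,293),(608,290)]])
print(viewer.camera_params('wrist'))
E
```

```text
[[0.649 0.176]
 [0.67  0.031]
 [0.503 0.004]
 [0.482 0.145]] [0.576 0.089]
10.396109999435463 9.03845710772384 8.192989890623977
knob [0.47794363 0.07719986 0.121     ] head [0.58493053 0.09077974 0.114     ]
mat [array([ 0.601, -0.231]), array([ 0.603, -0.341]), array([ 0.493, -0.342]), array([ 0.491, -0.232])]
{'vertical_fov': 65.70646984690485, 'cx': 318.80384458003897, 'cy': 192.74144988919397, 'T_tool_cam': array([[-9.97117135e-04, -9.52402201e-01, -3.04842669e-01,
         7.81918048e-02],
       [ 9.99999492e-01, -9.04316408e-04, -4.45619020e-04,
        -1.56935776e-04],
       [ 1.48734309e-04, -3.04842958e-01,  9.52402619e-01,
         3.10359065e-02],
       [ 0.00000000e+00,  0.00000000e+00,  0.00000000e+00,
         1.00000000e+00]])}
```

arm_command(
  plan=[
    {"dp": [-33,-33,0]},
    {"dp": [-33,-33,0]},
    {"dp": [-33,-33,0]},
    {"dp": [-33,-33,0]},
    {"dp": [-33,-33,0]},
  ],
)

```text
invalid input at $.plan[0]: expected keys dp, spin
```

arm_command(
  plan=[
    {"dp": [-33,-33,0]},
    {"dp": [-33,-33,0]},
    {"dp": [-33,-33,0]},
    {"dp": [-33,-33,0]},
    {"dp": [-33,-33,0]},
  ],
)

```text
invalid input at $.plan[0]: expected keys dp, spin
```

```bash
cat >> h.py <<'E'
def st():
    o=manip.get_obs(); R=Rn.from_quat(o['ee_rot']).as_matrix(); return o,R,np.array(o['position'])
def yaw(R): return np.arctan2(-R[0,1],R[1,1])
def go(x,y,gz,yw=None):
    """tool shift to bring grasp point to x,y,gz, spin to yaw yw"""
    o,R,p=st(); d=R.T@(np.array([x,y,gz+.155])-p)*1000
    print('t',round(o['clock'],2),'tcp',p.round(4),'yaw',round(yaw(R),3),'d',d.round(1),'spin',None if yw is None else round(-(yw-yaw(R)),3),'w',round(o['grip_width'],3),'F',np.round(o['ft_force'],1),'j',np.round(o['joint_pos'],2))
def wun(R,p,u,v,z):
    q=viewer.camera_params('wrist'); f=200/np.tan(np.radians(q['vertical_fov'])/2); T=np.array(q['T_tool_cam'])
    a=np.array([u-q['cx'],v-q['cy']]); r=np.hypot(*a); th=r/f
    d=R@T[:3,:3]@np.append(a/max(r,1e-9)*np.sin(th),np.cos(th)); o=p+R@T[:3,3]
    return o+d*(z-o[2])/d[2]
def wproj(R,p,X):
    q=viewer.camera_params('wrist'); f=200/np.tan(np.radians(q['vertical_fov'])/2); T=np.array(q['T_tool_cam'])
    c=T[:3,:3].T@(R.T@(np.array(X)-p)-T[:3,3]); a=np.arctan2(np.hypot(c[0],c[1]),c[2])*f/np.hypot(c[0],c[1])
    return c[0]*a+q['cx'],c[1]*a+q['cy']
E
python3 -c "
from h import *
go(.477,.075,.22,.16)"
```

```text
t 1.1 tcp [0.1381 0.6096 0.4047] yaw -0.223 d [-448.6 -446.5   29.7] spin -0.383 w 1.0 F [ 0.1  0.2 -0.3] j [-1.37  0.33 -0.06  1.46  0.02  1.35 -0.09]
```

arm_command(
  plan=[
    {"dp": [-33,-33,0],"spin": 0},
    {"dp": [-33,-33,0],"spin": 0},
    {"dp": [-33,-33,0],"spin": 0},
    {"dp": [-33,-33,0],"spin": 0},
    {"dp": [-33,-33,0],"spin": 0},
  ],
)

```text
clock: 1.6
position: [0.2633, 0.4104, 0.4049]
ee_rot: [0.111, 0.994, 0.0, 0.0]
ft_force: [0.6, 0.3, 0.5]
grip_width: 0.999
grasp_force: 0.0
```

arm_command(
  plan=[
    {"dp": [-33,-33,0],"spin": 0},
    {"dp": [-33,-33,0],"spin": 0},
    {"dp": [-33,-33,0],"spin": 0},
    {"dp": [-33,-33,0],"spin": 0},
    {"dp": [-33,-33,0],"spin": 0},
  ],
)

```text
clock: 2.1
position: [0.3877, 0.2129, 0.405]
ee_rot: [0.111, 0.994, 0.0, 0.0]
ft_force: [1.0, 1.0, 0.6]
grip_width: 0.997
grasp_force: 0.0
```

```bash
python3 -c "
from h import *
go(.477,.075,.22,.16)"
```

```text
t 2.1 tcp [0.3877 0.2129 0.405 ] yaw -0.223 d [-117.6 -114.8   30. ] spin -0.383 w 0.997 F [1.  1.  0.6] j [-0.91 -0.09  0.29  1.93  0.03  1.3   0.72]
```

arm_command(
  plan=[
    {"dp": [-29,-29,0],"spin": 0},
    {"dp": [-29,-29,0],"spin": 0},
    {"dp": [-29,-29,0],"spin": 0},
    {"dp": [-29,-29,0],"spin": 0},
    {"dp": [0,0,0],"spin": -0.13},
  ],
  grip=-0.1,
)

```text
clock: 2.6
position: [0.4763, 0.0709, 0.4051]
ee_rot: [0.05, 0.999, -0.0, 0.001]
ft_force: [-1.2, 0.1, -0.1]
grip_width: 0.545
grasp_force: 0.0
```

arm_command(
  plan=[
    {"dp": [0,0,0],"spin": -0.13},
    {"dp": [0,0,0],"spin": -0.12},
    {"dp": [0,0,0],"spin": 0},
  ],
)

```text
clock: 2.9
position: [0.4745, 0.0759, 0.4048]
ee_rot: [-0.079, 0.997, 0.0, 0.0]
ft_force: [0.6, -0.1, 0.3]
grip_width: 0.55
grasp_force: 0.0
```

```bash
python3 - <<'E'
from h import *
go(.477,.075,.113,.16)
o,R,p=st(); im=snap('wrist','w1')
for t in ['plug_head','clip_knob','plug_mark','housing','oil_bottle_mid','bearing_mid']:
  for d in finder.find_in('wrist',t)[:2]: print(t,round(d['score'],2),np.round(d['position'],3),np.round(wproj(R,p,d['position'])))
E
```

```text
t 2.9 tcp [0.4745 0.0759 0.4048] yaw 0.159 d [ -2.3  -1.4 136.8] spin -0.001 w 0.55 F [ 0.6 -0.1  0.3] j [-0.75 -0.01  0.5   1.85  0.    1.3   1.48]
plug_head 0.72 [0.564 0.095 0.113] [324. 276.]
plug_head 0.61 [0.361 0.029 0.089] [288.  52.]
clip_knob 0.75 [0.508 0.082 0.087] [319. 213.]
plug_mark 0.83 [0.359 0.036 0.091] [295.  51.]
plug_mark 0.66 [0.56  0.092 0.11 ] [322. 270.]
housing 0.91 [0.536 0.081 0.068] [315. 230.]
oil_bottle_mid 0.9 [ 0.466 -0.003  0.098] [236. 161.]
oil_bottle_mid 0.6 [0.565 0.093 0.115] [321. 277.]
bearing_mid 0.58 [0.458 0.17  0.018] [399. 163.]
```

View pics/w1.png

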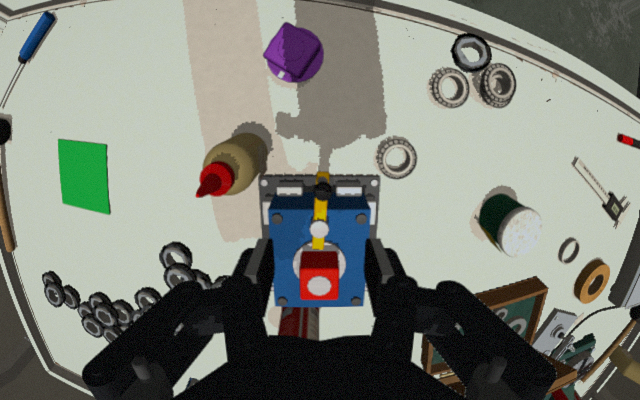

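The wrist picture shows the red head at about (319,287), the knob at (323,188), the bottle on the left at (225,170), the bearing at (397,157) and the purple look-alike at (293,52). This is the right plug. I'll measure more exactly in a crop.

```bash
python3 - <<'E'
from h import *
im=cv2.imread('pics/w1.png'); cv2.imwrite('pics/w1c.png',cv2.resize(im[165:315,250:390],None,fx=4,fy=4,interpolation=cv2.INTER_CUBIC))
o,R,p=st()
print('knob',wun(R,p,323,187,.121)); c=np.array([.576,.089])
print('gp',wproj(R,p,p+R@[0,0,.155]))
for n,X in dict(head=[.576,.089,.114],knob=[.477,.073,.121],foot=[.576,.089,.068]).items(): print(n,np.round(wproj(R,p,X)))
E
```

```text
knob [0.47153999 0.07902841 0.121     ]
gp (np.float64(319.13276115828336), np.float64(271.1790589223992))
head [316. 285.]
knob [315. 192.]
foot [316. 262.]
```

View pics/w1c.png

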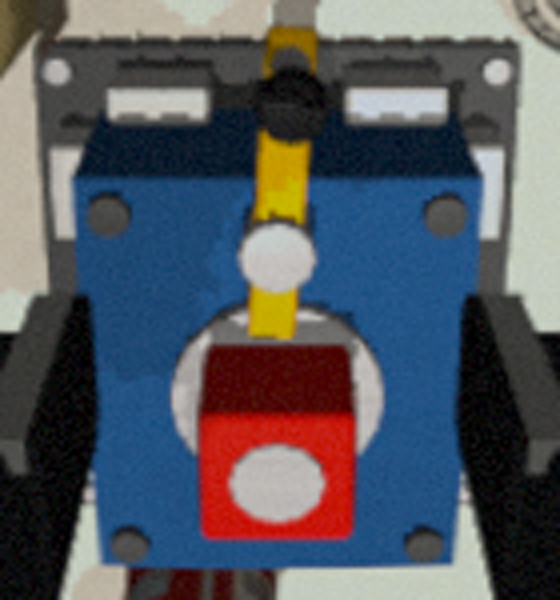

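```bash
python3 - <<'E'
from h import *
o,R,p=st()
f=lambda u,v,z: wun(R,p,250+u/4,165+v/4,z)
print('knob',f(292,100,.121),'head',f(277,477,.114),'pivot top',f(278,257,.083), 'hc',np.mean([f(*a,.068) for a in [(75,178),(482,178),(452,566),(103,566)]],0))
for a in [(75,178),(482,178),(452,566),(103,566)]: print(f(*a,.068))
E
```

```text
knob [0.474182   0.07945206 0.121     ] head [0.57470529 0.09198073 0.114     ] pivot top [0.52805186 0.08495336 0.083     ] hc [0.57671953 0.09264192 0.068     ]
[0.52068473 0.02910694 0.068     ]
[0.50394787 0.13622112 0.068     ]
[0.63273501 0.15642316 0.068     ]
[0.64951049 0.04881644 0.068     ]
```

The knob is at (0.474,0.079), the housing centre at (0.5755,0.0915) with yaw 0.158, and the pivot at (0.526,0.084). These agree with the sizes given. Now I'll descend over the knob.

arm_command(
  plan=[
    {"dp": [0,3,35],"spin": 0.07},
    {"dp": [0,0,35],"spin": 0},
    {"dp": [0,0,35],"spin": 0},
    {"dp": [0,0,34],"spin": 0},
    {"dp": [0,0,0],"spin": 0},
  ],
)

```text
clock: 3.75
position: [0.4724, 0.0788, 0.2623]
ee_rot: [-0.043, 0.999, -0.001, -0.003]
ft_force: [-0.1, 0.6, 0.2]
grip_width: 0.549
grasp_force: 0.0
```

arm_command(
  plan=[
    {"dp": [0,0,0],"spin": 0},
    {"dp": [0,0,0],"spin": 0},
    {"dp": [0,0,0],"spin": 0},
  ],
  grip=0.47,
  newtons=20,
)

```text
clock: 4.05
position: [0.4747, 0.0792, 0.2674]
ee_rot: [-0.044, 0.999, 0.001, 0.001]
ft_force: [-0.4, 0.0, -1.4]
grip_width: 0.266
grasp_force: 0.0
```

```bash
python3 - <<'E'
from h import *
go(.474,.079,.110,.09)
im=snap('wrist','w2'); cv2.imwrite('pics/w2c.png',cv2.resize(im[150:330,210:430],None,fx=3,fy=3))
E
```

```text
t 4.05 tcp [0.4747 0.0792 0.2674] yaw 0.087 d [ 0.8 -0.1  2.4] spin -0.003 w 0.266 F [-0.4  0.  -1.4] j [-0.73  0.15  0.51  2.02 -0.09  0.99  1.48]
```

View pics/w2c.png

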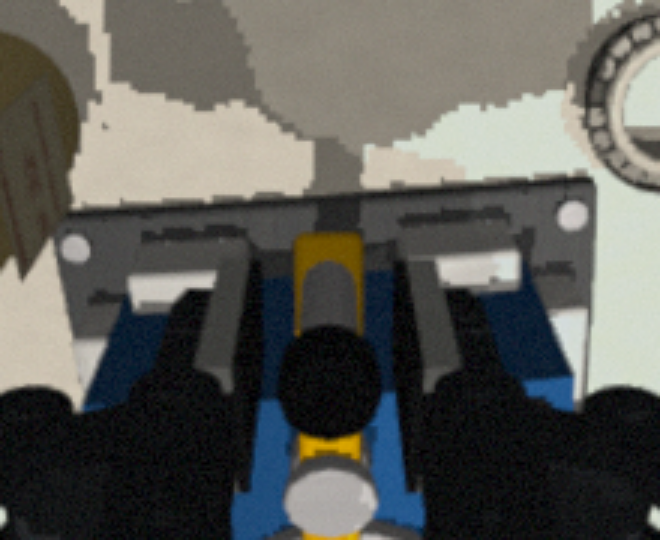

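The knob at crop (330,385) sits centred between the fingers, so I'll swing it now.

arm_command(
  plan=[
    {"dp": [-0.4,6.2,0],"spin": 0.125},
    {"dp": [-0.4,6.2,0],"spin": 0.125},
    {"dp": [-0.4,6.2,0],"spin": 0.125},
    {"dp": [-0.4,6.2,0],"spin": 0.125},
    {"dp": [-0.4,6.2,0],"spin": 0.125},
  ],
)

```text
clock: 4.6
position: [0.481, 0.1088, 0.2665]
ee_rot: [0.268, 0.963, 0.0, 0.0]
ft_force: [-2.2, -1.7, 1.2]
grip_width: 0.266
grasp_force: 1.1
```

arm_command(
  plan=[
    {"dp": [-0.4,6.2,0],"spin": 0.125},
    {"dp": [-0.4,6.2,0],"spin": 0.125},
    {"dp": [-0.4,6.2,0],"spin": 0.125},
    {"dp": [-0.4,6.2,0],"spin": 0.125},
    {"dp": [-0.2,3,0],"spin": 0.06},
  ],
)

```text
clock: 5.1
position: [0.5011, 0.1282, 0.2663]
ee_rot: [0.524, 0.852, 0.0, -0.0]
ft_force: [-2.3, 0.6, 0.5]
grip_width: 0.263
grasp_force: 1.2
```

arm_command(
  plan=[
    {"dp": [0,0,0],"spin": 0},
  ],
)

```text
clock: 5.2
position: [0.5013, 0.1279, 0.2662]
ee_rot: [0.522, 0.853, 0.0, 0.0]
ft_force: [0.0, -0.6, -0.2]
grip_width: 0.264
grasp_force: 0.0
```

```bash
python3 - <<'E'
from h import *
go(.5755,.0915,.098,.158)
o,R,p=st()
im=snap('wrist','w3'); cv2.imwrite('pics/w3c.png',cv2.resize(im[100:340,180:460],None,fx=2.5,fy=2.5))
E
```

```text
t 5.2 tcp [0.5013 0.1279 0.2662] yaw -1.098 d [-66.2  49.5  13.3] spin -1.256 w 0.264 F [ 0.  -0.6 -0.2] j [-0.88  0.25  0.61  1.93 -0.17  1.01  0.28]
```

View pics/w3c.png

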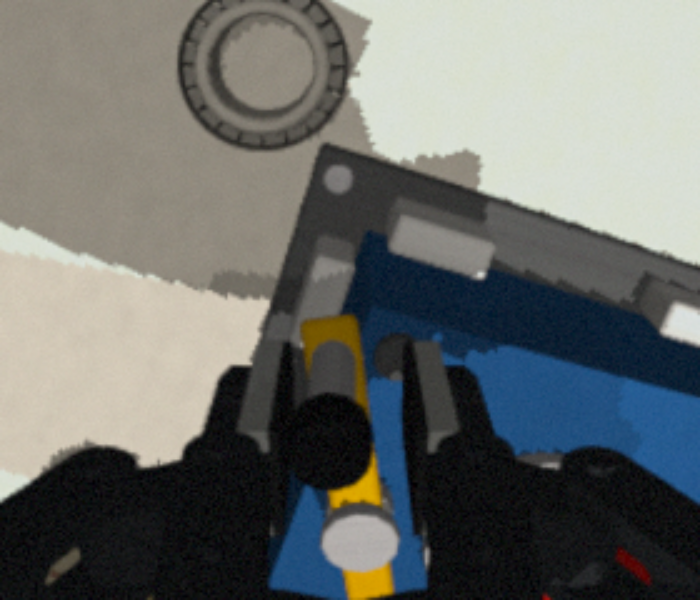

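The clip has followed to about −1.15 rad: the bar is seen slanting with the knob at crop (328,440), and the bearing is untouched. Next I'll rise and go over the plug.

arm_command(
  plan=[
    {"dp": [0,0,-45],"spin": 0},
    {"dp": [0,0,-45],"spin": 0},
    {"dp": [-33,25,0],"spin": 0},
    {"dp": [-33,25,0],"spin": 0},
    {"dp": [0,0,0],"spin": -0.14},
  ],
  grip=-0.5,
)

```text
clock: 5.75
position: [0.5784, 0.0887, 0.3559]
ee_rot: [0.461, 0.887, -0.001, 0.002]
ft_force: [-1.1, -1.0, -0.6]
grip_width: 0.749
grasp_force: 0.0
```

arm_command(
  plan=[
    {"dp": [0,0,0],"spin": -0.14},
    {"dp": [0,0,0],"spin": -0.14},
    {"dp": [0,0,0],"spin": -0.14},
    {"dp": [0,0,0],"spin": -0.14},
    {"dp": [0,0,0],"spin": -0.14},
  ],
)

```text
clock: 6.25
position: [0.5757, 0.0912, 0.3563]
ee_rot: [0.125, 0.992, 0.0, 0.0]
ft_force: [0.8, 0.3, 0.3]
grip_width: 0.753
grasp_force: 0.0
```

arm_command(
  plan=[
    {"dp": [0,0,0],"spin": -0.14},
    {"dp": [0,0,0],"spin": -0.14},
    {"dp": [0,0,0],"spin": -0.14},
    {"dp": [0,0,0],"spin": 0},
  ],
)

```text
clock: 6.65
position: [0.5757, 0.0911, 0.3562]
ee_rot: [-0.083, 0.997, 0.0, 0.0]
ft_force: [-0.2, -0.6, 0.8]
grip_width: 0.751
grasp_force: 0.0
```

```bash
python3 - <<'E'
from h import *
go(.5755,.0915,.098,.158)
o,R,p=st()
im=snap('wrist','w4'); cv2.imwrite('pics/w4c.png',cv2.resize(im[130:330,220:420],None,fx=3,fy=3,interpolation=cv2.INTER_CUBIC))
hsv=cv2.cvtColor(im,cv2.COLOR_BGR2HSV); m=((hsv[...,0]<8)|(hsv[...,0]>172))&(hsv[...,1]>150)&(hsv[...,2]>150)
n,l,s,c=cv2.connectedComponentsWithStats(m.astype(np.uint8))
for i in range(1,n):
  if s[i,4]>150: print(s[i],c[i],wun(R,p,*c[i],.114), wun(R,p,s[i,0]+s[i,2]/2,s[i,1]+s[i,3]/2,.114))
print(wproj(R,p,[.5755,.0915,.114]))
E
```

```text
t 6.65 tcp [0.5757 0.0911 0.3562] yaw 0.166 d [  0.2   0.4 103.2] spin 0.008 w 0.751 F [-0.2 -0.6  0.8] j [-0.63  0.28  0.48  1.67 -0.14  1.22  1.61]
[169  29  38  41 703] [191.64722617  50.19772404] [ 0.47619202 -0.01625168  0.114     ] [ 0.47580005 -0.01923653  0.114     ]
[315 184  31  18 160] [332.575   190.04375] [0.56181072 0.09866358 0.114     ] [0.56423894 0.09758875 0.114     ]
[295 204  52  27 687] [317.55458515 221.66521106] [0.58775943 0.09206737 0.114     ] [0.58404804 0.09402732 0.114     ]
(np.float64(319.5287718073824), np.float64(206.24303018341178))
```

View pics/w4c.png

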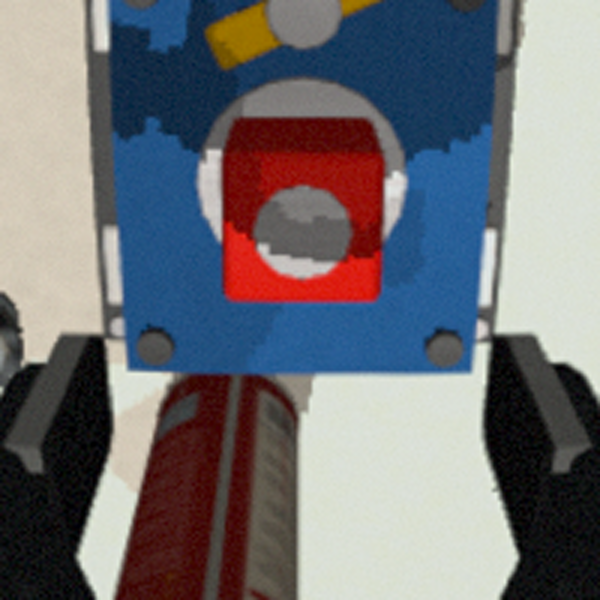

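The head centre at crop (302,228) is within 1 mm of the prediction, it is aligned with the fingers, and the clip is swung about 63° clear. I'll descend and grip.

arm_command(
  plan=[
    {"dp": [0,1,35],"spin": 0},
    {"dp": [0,0,35],"spin": 0},
    {"dp": [0,0,24],"spin": 0.008},
    {"dp": [0,0,10],"spin": 0},
    {"dp": [0,0,0],"spin": 0},
  ],
)

```text
clock: 7.2
position: [0.5752, 0.0924, 0.2509]
ee_rot: [-0.076, 0.997, -0.0, -0.001]
ft_force: [0.7, -0.5, 0.1]
grip_width: 0.753
grasp_force: 0.0
```

arm_command(
  plan=[
    {"dp": [0,0,0],"spin": 0},
    {"dp": [0,0,0],"spin": 0},
    {"dp": [0,0,0],"spin": 0},
    {"dp": [0,0,0],"spin": 0},
    {"dp": [0,0,0],"spin": 0},
  ],
  grip=1,
  newtons=100,
)

```text
clock: 7.7
position: [0.5762, 0.0924, 0.2536]
ee_rot: [-0.077, 0.997, 0.0, 0.001]
ft_force: [-2.2, -1.7, 5.8]
grip_width: 0.455
grasp_force: 101.1
```

arm_command(
  plan=[
    {"dp": [0,0,0],"spin": -0.1},
    {"dp": [0,0,-0.5],"spin": -0.1},
    {"dp": [0,0,-0.5],"spin": -0.1},
    {"dp": [0,0,-0.5],"spin": -0.1},
    {"dp": [0,0,-0.5],"spin": -0.1},
  ],
)

```text
clock: 8.2
position: [0.5756, 0.0925, 0.2542]
ee_rot: [-0.323, 0.947, 0.0, 0.001]
ft_force: [2.4, 0.2, -5.5]
grip_width: 0.448
grasp_force: 100.9
```

arm_command(
  plan=[
    {"dp": [0,0,0],"spin": -0.05},
    {"dp": [0,0,0],"spin": 0},
  ],
)

```text
clock: 8.4
position: [0.5758, 0.0925, 0.2544]
ee_rot: [-0.345, 0.939, 0.0, 0.001]
ft_force: [0.6, 0.5, -2.2]
grip_width: 0.453
grasp_force: 101.2
```

```bash
python3 -c "
from h import *
go(.5755,.0915,.098,.158)
im=snap('wrist','w5')
cv2.imwrite('pics/w5c.png',cv2.resize(im[130:330,220:420],None,fx=3,fy=3,interpolation=cv2.INTER_CUBIC))"
```

```text
t 8.4 tcp [0.5758 0.0925 0.2544] yaw 0.704 d [ 0.9 -0.6  1.4] spin 0.546 w 0.453 F [ 0.6  0.5 -2.2] j [-0.53  0.38  0.35  1.76 -0.15  1.03  2.16]
```

View pics/w5c.png

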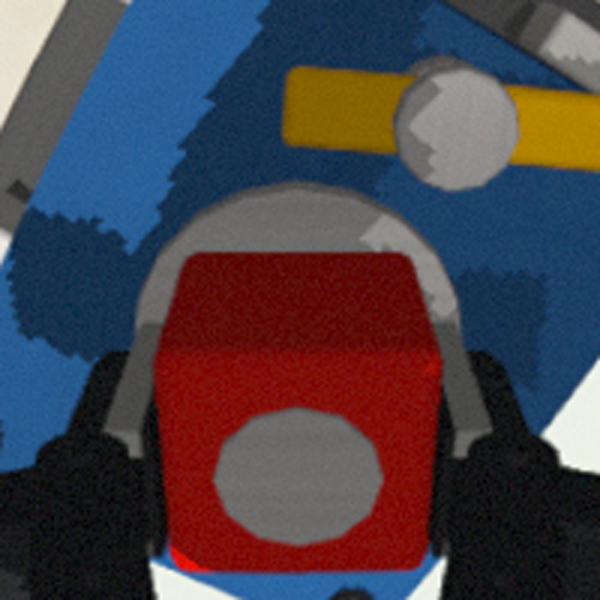

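The plug turned with the gripper by 0.54 rad anticlockwise, and the housing's edges are turned by the same amount in the hand's picture. The pull is only about 2 N. Now clockwise.

arm_command(
  plan=[
    {"dp": [0,0,0],"spin": 0.1},
    {"dp": [0,0,-0.5],"spin": 0.1},
    {"dp": [0,0,-0.6],"spin": 0.1},
    {"dp": [0,0,-0.6],"spin": 0.1},
    {"dp": [0,0,-0.6],"spin": 0.1},
  ],
)

```text
clock: 8.95
position: [0.5754, 0.0925, 0.2558]
ee_rot: [-0.099, 0.995, -0.0, -0.0]
ft_force: [1.8, -0.4, -6.6]
grip_width: 0.453
grasp_force: 101.3
```

arm_command(
  plan=[
    {"dp": [0,0,-0.6],"spin": 0.1},
    {"dp": [0,0,-0.6],"spin": 0.1},
    {"dp": [0,0,-0.6],"spin": 0.1},
    {"dp": [0,0,-0.6],"spin": 0.1},
    {"dp": [0,0,-0.6],"spin": 0.1},
  ],
)

```text
clock: 9.45
position: [0.5754, 0.0924, 0.2588]
ee_rot: [0.15, 0.989, -0.0, -0.0]
ft_force: [1.2, -0.6, -8.6]
grip_width: 0.454
grasp_force: 101.3
```

arm_command(
  plan=[
    {"dp": [0,0,-0.3],"spin": 0.1},
    {"dp": [0,0,0],"spin": 0},
  ],
)

```text
clock: 9.65
position: [0.5755, 0.0925, 0.2593]
ee_rot: [0.198, 0.98, -0.0, 0.0]
ft_force: [0.9, -1.1, -6.9]
grip_width: 0.452
grasp_force: 101.5
```

arm_command(
  plan=[
    {"dp": [0,0,0],"spin": -0.1},
    {"dp": [0,0,-0.5],"spin": -0.1},
    {"dp": [0,0,-0.6],"spin": -0.1},
    {"dp": [0,0,-0.6],"spin": -0.1},
    {"dp": [0,0,-0.6],"spin": -0.1},
  ],
)

```text
clock: 10.15
position: [0.5754, 0.0925, 0.2614]
ee_rot: [-0.055, 0.999, 0.0, -0.0]
ft_force: [2.0, 0.8, -7.5]
grip_width: 0.456
grasp_force: 101.3
```

arm_command(
  plan=[
    {"dp": [0,0,-0.6],"spin": -0.1},
    {"dp": [0,0,-0.6],"spin": -0.1},
    {"dp": [0,0,-0.6],"spin": -0.1},
    {"dp": [0,0,-0.6],"spin": -0.1},
    {"dp": [0,0,-0.6],"spin": -0.1},
  ],
)

```text
clock: 10.65
position: [0.5753, 0.0925, 0.2643]
ee_rot: [-0.3, 0.954, 0.0, -0.0]
ft_force: [2.3, 1.0, -9.2]
grip_width: 0.456
grasp_force: 101.4
```

arm_command(
  plan=[
    {"dp": [0,0,-0.3],"spin": -0.1},
    {"dp": [0,0,0],"spin": 0.1},
    {"dp": [0,0,-0.5],"spin": 0.1},
    {"dp": [0,0,-0.6],"spin": 0.1},
    {"dp": [0,0,-0.6],"spin": 0.1},
  ],
)

```text
clock: 11.15
position: [0.5753, 0.0925, 0.2664]
ee_rot: [-0.151, 0.989, -0.0, -0.0]
ft_force: [2.0, -0.5, -9.4]
grip_width: 0.455
grasp_force: 101.7
```

arm_command(
  plan=[
    {"dp": [0,0,-0.6],"spin": 0.1},
    {"dp": [0,0,-0.6],"spin": 0.1},
    {"dp": [0,0,-0.6],"spin": 0.1},
    {"dp": [0,0,-0.6],"spin": 0.1},
    {"dp": [0,0,-0.6],"spin": 0.1},
  ],
)

```text
clock: 11.65
position: [0.5754, 0.0925, 0.2695]
ee_rot: [0.098, 0.995, -0.0, -0.0]
ft_force: [2.4, -0.2, -7.6]
grip_width: 0.454
grasp_force: 101.8
```

arm_command(
  plan=[
    {"dp": [0,0,-0.6],"spin": 0.1},
    {"dp": [0,0,-0.3],"spin": 0.1},
    {"dp": [0,0,0],"spin": 0},
  ],
)

```text
clock: 11.95
position: [0.5756, 0.0924, 0.2709]
ee_rot: [0.197, 0.98, 0.0, 0.0]
ft_force: [-0.6, -1.7, -2.5]
grip_width: 0.452
grasp_force: 102.2
```

arm_command(
  plan=[
    {"dp": [0,0,0],"spin": -0.1},
    {"dp": [0,0,-0.5],"spin": -0.1},
    {"dp": [0,0,-0.6],"spin": -0.1},
    {"dp": [0,0,-0.6],"spin": -0.1},
    {"dp": [0,0,-0.6],"spin": -0.1},
  ],
)

```text
clock: 12.45
position: [0.5755, 0.0925, 0.2731]
ee_rot: [-0.056, 0.998, 0.0, 0.0]
ft_force: [0.3, -0.8, -2.7]
grip_width: 0.456
grasp_force: 103.0
```

arm_command(
  plan=[
    {"dp": [0,0,-0.6],"spin": -0.1},
    {"dp": [0,0,-2],"spin": 0},
    {"dp": [0,0,-3],"spin": 0},
    {"dp": [0,0,-3],"spin": 0},
    {"dp": [0,0,0],"spin": 0},
  ],
)

```text
clock: 12.95
position: [0.5757, 0.0926, 0.282]
ee_rot: [-0.102, 0.995, 0.0, 0.0]
ft_force: [0.6, 0.1, -1.8]
grip_width: 0.452
grasp_force: 102.9
```

```bash
python3 -c "
from h import *
go(.5755,.0915,.098,.158)
im=snap('scene','s6')
cv2.imwrite('pics/s6c.png',cv2.resize(im[150:320,230:430],None,fx=3,fy=3,interpolation=cv2.INTER_CUBIC))"
```

```text
t 12.95 tcp [0.5757 0.0926 0.282 ] yaw 0.204 d [ 0.4 -1.  29. ] spin 0.046 w 0.452 F [ 0.6  0.1 -1.8] j [-0.61  0.36  0.45  1.74 -0.17  1.08  1.67]
```

View pics/s6c.png

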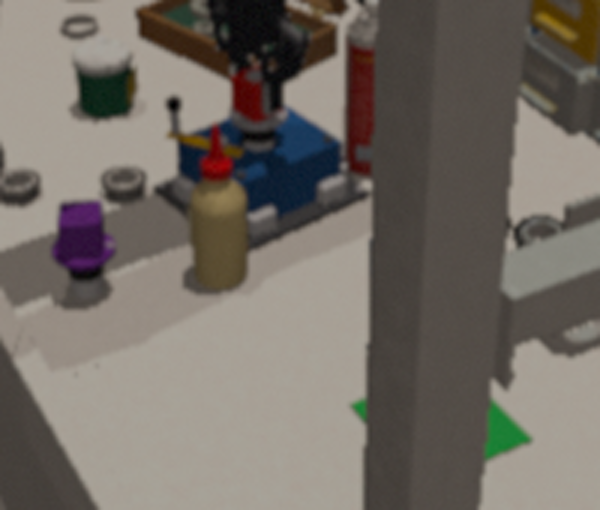

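The plug is loose with a pull of about 2 N, which is its own weight. The housing sits in its nest, and the clip's knob at crop (172,102) is swung clear. I'll draw the plug out.

arm_command(
  plan=[
    {"dp": [0,0,-10],"spin": 0},
    {"dp": [0,0,-20],"spin": 0},
    {"dp": [0,0,-30],"spin": 0},
    {"dp": [0,0,-30],"spin": 0},
    {"dp": [0,0,-30],"spin": 0.046},
  ],
)

```text
clock: 13.5
position: [0.5753, 0.0924, 0.4033]
ee_rot: [-0.079, 0.997, 0.0, 0.0]
ft_force: [-0.3, 0.4, -3.7]
grip_width: 0.457
grasp_force: 102.4
```

```bash
python3 -c "
from h import *
go(.547,-.287,.0786,0)"
```

```text
t 13.5 tcp [0.5753 0.0924 0.4033] yaw 0.158 d [  87.5 -370.3  169.6] spin 0.158 w 0.457 F [-0.3  0.4 -3.7] j [-0.64  0.25  0.48  1.6  -0.12  1.32  1.59]
```

arm_command(
  plan=[
    {"dp": [5,-20,0],"spin": 0},
    {"dp": [10,-43,0],"spin": 0},
    {"dp": [10,-43,0],"spin": 0},
    {"dp": [10,-43,0],"spin": 0},
    {"dp": [10,-43,0],"spin": 0},
  ],
)

```text
clock: 14.0
position: [0.5608, -0.1059, 0.4022]
ee_rot: [-0.079, 0.997, 0.0, 0.0]
ft_force: [0.9, -0.5, -2.5]
grip_width: 0.454
grasp_force: 102.8
```

arm_command(
  plan=[
    {"dp": [10,-43,0],"spin": 0},
    {"dp": [10,-43,0],"spin": 0},
    {"dp": [10,-43,0],"spin": 0},
    {"dp": [8,-30,0],"spin": 0},
    {"dp": [4,-19,0],"spin": 0},
  ],
)

```text
clock: 14.5
position: [0.5466, -0.2897, 0.4021]
ee_rot: [-0.077, 0.997, -0.0, -0.0]
ft_force: [-0.4, 0.1, -3.6]
grip_width: 0.451
grasp_force: 102.8
```

arm_command(
  plan=[
    {"dp": [0,0,40],"spin": 0},
    {"dp": [0,0,40],"spin": 0},
    {"dp": [0,0,40],"spin": 0},
    {"dp": [0,0,25],"spin": 0},
    {"dp": [0,0,0],"spin": 0},
  ],
)

```text
clock: 15.0
position: [0.5469, -0.2856, 0.2533]
ee_rot: [-0.079, 0.997, 0.001, -0.003]
ft_force: [-0.5, 0.7, -2.3]
grip_width: 0.452
grasp_force: 102.5
```

```bash
python3 - <<'E'
from h import *
go(.547,-.287,.0786,0.158)
o,R,p=st()
im=snap('wrist','w7'); cv2.imwrite('pics/w7c.png',cv2.resize(im[80:360,170:470],None,fx=2,fy=2))
hsv=cv2.cvtColor(viewer.camera('top'),cv2.COLOR_BGR2HSV); 
E
```

```text
t 15.0 tcp [ 0.5469 -0.2856  0.2533] yaw 0.158 d [ 0.  -1.5 19.7] spin 0.0 w 0.452 F [-0.5  0.7 -2.3] j [-0.07  0.5   0.62  1.68 -0.32  1.08  2.38]
```

View pics/w7c.png

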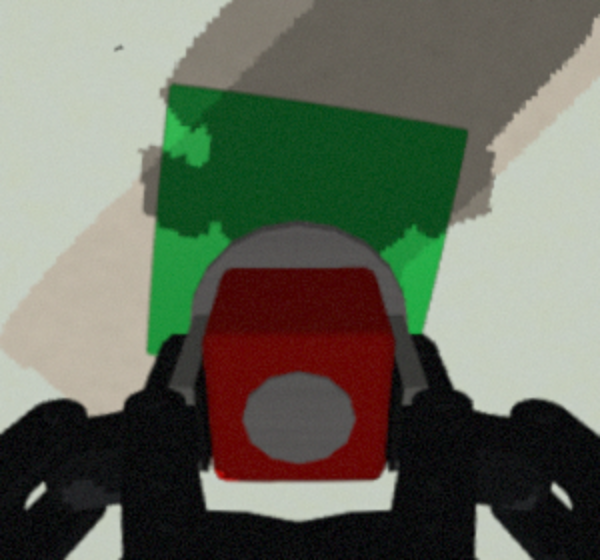

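The plug is held straight over the mat: the mat's corners are at crop (170,85) and (467,130), with the flange in the middle. Lowering now.

arm_command(
  plan=[
    {"dp": [0,-1,10],"spin": 0},
    {"dp": [0,0,5],"spin": 0},
    {"dp": [0,0,2],"spin": 0},
    {"dp": [0,0,0],"spin": 0},
  ],
)

```text
clock: 15.5
position: [0.5481, -0.2875, 0.2394]
ee_rot: [-0.079, 0.997, 0.0, -0.0]
ft_force: [0.9, 0.6, -2.3]
grip_width: 0.459
grasp_force: 102.5
```

```bash
python3 - <<'E'
from h import *
go(.547,-.287,.0786,0.158)
R=Rn.from_quat([-0.079,.9969,0,0]).as_matrix(); p=np.array([.5469,-.2856,.2533])
print(wun(R,p,255,122.5,.004),wun(R,p,403.5,145,.004))
E
```

```text
t 15.5 tcp [ 0.5481 -0.2875  0.2394] yaw 0.158 d [1.  0.7 5.8] spin 0.0 w 0.459 F [ 0.9  0.6 -2.3] j [-0.06  0.52  0.62  1.68 -0.34  1.05  2.39]
[ 0.49397211 -0.34010233  0.004     ] [ 0.49294129 -0.23191806  0.004     ]
```

arm_command(
  plan=[
    {"dp": [0,0,1.5],"spin": 0},
    {"dp": [0,0,1],"spin": 0},
    {"dp": [0,0,1],"spin": 0},
    {"dp": [0,0,0],"spin": 0},
  ],
)

```text
clock: 15.9
position: [0.548, -0.2875, 0.2358]
ee_rot: [-0.079, 0.997, 0.0, -0.0]
ft_force: [0.5, 0.7, -3.1]
grip_width: 0.453
grasp_force: 102.5
```

arm_command(
  plan=[
    {"dp": [0,0,0.7],"spin": 0},
    {"dp": [0,0,0.7],"spin": 0},
    {"dp": [0,0,0],"spin": 0},
  ],
)

```text
clock: 16.2
position: [0.548, -0.2875, 0.2344]
ee_rot: [-0.079, 0.997, 0.0, -0.0]
ft_force: [-0.3, 0.1, -1.8]
grip_width: 0.458
grasp_force: 102.5
```

arm_command(
  plan=[
    {"dp": [0,0,0.7],"spin": 0},
    {"dp": [0,0,0],"spin": 0},
  ],
)

```text
clock: 16.4
position: [0.5481, -0.2876, 0.2338]
ee_rot: [-0.079, 0.997, 0.0, 0.0]
ft_force: [-0.1, 0.5, -2.3]
grip_width: 0.456
grasp_force: 102.9
```

arm_command(
  plan=[
    {"dp": [0,0,0.7],"spin": 0},
    {"dp": [0,0,0.7],"spin": 0},
    {"dp": [0,0,0],"spin": 0},
  ],
)

```text
clock: 16.7
position: [0.5481, -0.2877, 0.2337]
ee_rot: [-0.079, 0.997, 0.0, 0.0]
ft_force: [-4.8, 2.6, 10.8]
grip_width: 0.452
grasp_force: 104.6
```

Contact came at the expected height. I'll ease back slightly and release.

arm_command(
  plan=[
    {"dp": [0,0,-1],"spin": 0},
    {"dp": [0,0,0],"spin": 0},
  ],
  newtons=20,
)

```text
clock: 16.9
position: [0.5481, -0.2876, 0.2337]
ee_rot: [-0.079, 0.997, -0.0, 0.0]
ft_force: [-1.6, 1.2, 3.3]
grip_width: 0.454
grasp_force: 103.3
```

arm_command(
  plan=[
    {"dp": [0,0,0],"spin": 0},
    {"dp": [0,0,0],"spin": 0},
    {"dp": [0,0,0],"spin": 0},
    {"dp": [0,0,0],"spin": 0},
  ],
  grip=-0.5,
)

```text
clock: 17.3
position: [0.5481, -0.2876, 0.2333]
ee_rot: [-0.079, 0.997, 0.0, 0.0]
ft_force: [0.1, 0.1, -0.4]
grip_width: 0.75
grasp_force: 0.0
```

arm_command(
  plan=[
    {"dp": [0,0,-20],"spin": 0},
    {"dp": [0,0,-40],"spin": 0},
    {"dp": [0,0,-40],"spin": 0},
    {"dp": [0,0,-40],"spin": 0},
    {"dp": [0,0,0],"spin": 0},
  ],
)

```text
clock: 17.8
position: [0.5487, -0.2887, 0.3792]
ee_rot: [-0.079, 0.997, -0.002, 0.004]
ft_force: [-0.5, -0.7, -0.8]
grip_width: 0.748
grasp_force: 0.0
```

```bash
python3 - <<'E'
from h import *
o,R,p=st(); print(o['clock'],p)
im=snap('wrist','w8'); s=snap('top','t8')
cv2.imwrite('pics/f8.png',np.hstack([cv2.resize(im[100:340,200:440],(400,400)),cv2.resize(s[130:250,250:370],(400,400),interpolation=cv2.INTER_CUBIC)]))
for d in finder.find_in('wrist','plug_head')[:1]: print(d)
E
```

```text
17.8 [ 0.54873493 -0.28873957  0.37919297]
{'position': [0.3614, 0.0155, 0.0662], 'score': 0.58}
```

View pics/f8.png

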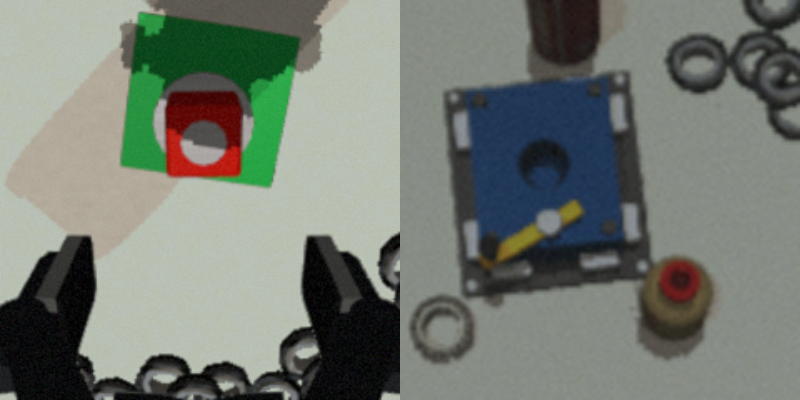

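The plug stands upright on the mat (left half, head at (204,135)) with the gripper clear of it. The right half shows the bore empty, the housing seated and the clip about 60°+ clear, with the bottle, bearing and spray can untouched.

```bash
python3 -c "
from h import *
print(manip.hand_in())"
```

```text
the job is handed in; nothing more can be done
None
```

I handed the job in at about 18 s of the 72 s allowed. The plug stands upright on the green mat, the clip is swung about 1.1 rad clear, and the housing sits in its nest; no verdict came back.

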